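# Dock the specimen carrier

### The arm

A 7-joint arm with a two-finger parallel gripper is mounted at the origin on a cart in front of the work surface, level with it; the furniture and walls round the work are solid. World frame = base frame: x ahead of the robot, y to its left, z up, the work surface at z = 0. Lengths are in m, angles in rad, forces in N, time in s.
With the tool pointing down it reaches from about 0.425 to 1.025 m from the base axis. Payload 9.4 kg.
Tool frame: the origin (TCP) lies at the very end of the fingers, on their centre line; the grasp point (between the pads) lies 19 mm behind it; z points along the fingers, y is the line along which they close (so a half turn about z gives the same grasp; the last joint's range is limited). The gripper opens to 93 mm and grips with 3 to 60 N. Pads are 15 mm wide; open, the fingers measure 128 mm over their backs; the gripper's body (75 mm by 188 mm) begins 65 mm behind the grasp point.
Start: joints at [1.2, 0.599, -0.003, 1.599, 0.002, 0.943, -0.08], TCP at [0.21, -0.694, 0.219] pointing down, gripper open.
Joint ranges: [-2.57, 2.57], [-0.35, 1.97], [-1.29, 1.29], [0.11, 2.56], [-1.05, 4.19], [0.11, 1.86], [-2.63, 2.63]. Speed limits (rad/s): [2.22, 2.22, 3.01, 3.01, 3.14, 3.14, 3.14].

### API

Orientations are given as a unit quaternion [x, y, z, w].
In Python, from cell import arm, viewer gives the robot as it stands (arm), with the cameras (viewer).
- The arm moves only by the tool tcp_steps, called after ">>>" as name([rows], argument=value, ...), one row to a line, values as JSON. Schema: {"type":"object","properties":{"deltas":{"type":"array","items":{"type":"array","prefixItems":[{"type":"array","items":{"type":"number"},"minItems":3,"maxItems":3},{"type":"number"}],"minItems":2,"maxItems":2},"minItems":1,"maxItems":10},"aperture":{"type":"number"},"only":{"type":"string"},"quiet":{"type":"boolean"},"lines":{"type":"string"}},"required":["deltas"],"additionalProperties":false}. deltas is a list of rows, 1 to 10 of them, each written [[dx, dy, dz], turn]: dx, dy, dz in m, then a turn about the tool's z in rad; each row is the pose to reach, as a shift and turn from the pose commanded when the call began, along the tool's axes at that moment; what a row does not reach only later rows make up. A row lasts 1/10 s, in which the tool goes at most 0.05 m and 0.15 rad, less where a joint would pass 70% of its speed; a pose out of reach is approached as far as the arm can. aperture is the finger opening in m, set as the call begins (left out keeps the last). The fingers move at their own pace and stop on an object; the grip force is fixed at half the most. Time passes only in rows, so rows that do not move let the fingers close. The tool returns the time, the measured TCP pose, the force, the opening and the grip force at its end. only (a regular expression) keeps the lines of the reply that match it, lines (a string "A,B") keeps lines A to B, and quiet returns only ok. Input that does not fit is refused with a message, and nothing moves.
- arm.read_state(): the state, without advancing time (a new reading comes with each control period).
- viewer.capture(name): name is "scene" or "top" or "wrist"; returns a dict with "frame" (384x512x3 uint8, red, green, blue), "z_map" (384x512 float32, m along the optical axis (not along the pixel's ray), 0 where there is no reading), "fx", "fy", "cx", "cy" (pixels), "world_to_cam" (4x4, takes a point from world to camera coordinates). Camera axes: x right, y up, looking along -z (the intrinsics and any distortion apply to the point x, -y, -z); pixel columns grow to the right and rows downward; lengths in m; the calibration is good to about 2 mm. A picture is of the moment at which its call begins.
- arm.job_done(): hands the job in; it is judged then, once.
The state is a dict: "time": time; "joints": joint angles; "joint_vel": joint speeds; "joint_torque": joint torques, N m; "tool_pos": TCP position; "orientation": TCP orientation; "contact_force": force on the tool from outside, world axes, zero at the start; "wrist_torque": the same for the moment, N m; "width": finger opening in m; "grasp_force": force on a finger pad.
Only numpy, scipy, OpenCV 4.12 (cv2) and the standard library are available. Lean on these libraries where they do the work, as an engineer would, in place of code of your own. Each camera call takes 0.05 s, during which the arm holds its last target. There are 200 camera calls.

### The job

Push the blue specimen carrier along the grey dock, between the black rails, until it stands over the recess at the far end against the stop, then press it straight down into the recess until it is fully home, its top flush with the dock's deck. Leave it there, let go, and do not disturb the other things on the bench.

Things in the scene. Friction and masses are not known exactly. Their poses are not given: they have to be found in the camera images.
- dock: Grey docking station fixed to the bench, 276 long (its x) x 106 wide (its y) mm, flat deck 34 mm above the bench; origin at the centre of its underside, x along the push direction (run-in end to stop), z up. From x = -138 to +12 mm is the run-in deck, +12 to +126 the recess, +126 to +138 the end stop, which rises 10 mm above the deck.
- run_in (a point): Middle of the run-in deck at deck height, between the two black guide rails: 63 mm behind the dock's origin along its x. The rails run from x = -138 to +8 mm of the dock, stand 69 mm apart inside, and are 6 mm wide and 8 mm high (tops 42 mm above the bench).
- recess (a point): Centre of the mouth of the rectangular recess, at deck height, 69 mm from the dock's origin along its x; axes as the dock's. The recess is 114 (x) x 71 (y) mm, open at the top; its side walls end level with the deck, a fixed dark ledge round its floor lies 22 mm below the deck.
- ejector (a joint): The recess's floor: a yellow ejector plate, 100 x 58 mm, guided straight up and down. Value in m, how far it has been pushed down from raised; at 0 its top is 3 mm below the deck, at 0.019 level with the ledge (fully down, limit 0.0193). It starts raised, at 0 to 0.005. No spring: it is stiff (about 10 N on the carrier moves it) and stays wherever it is pushed.
- carrier: Blue plastic block, 110 (its x) x 66 (y) x 22 high mm, about 0.25 kg, with four specimens in wells and a grey disc at the middle of its flat top; origin at the centre of its underside, z up. It starts flat on the run-in between the rails, x along the dock's x, and slides with a few N. Slid over the recess it drops a few mm onto the ejector plate and still stands 14 to 19 mm proud.
- brush: Bystander: bench brush with wooden handle, 156 x 14 x 8 mm, lying beside the dock; origin under its middle.
- green_wheel: Bystander: green grinding wheel, diameter 68, 9 mm thick, lying on the bench on the robot's side of the dock; origin at the centre of its underside.
- hardener_jar: Bystander: small jar, diameter 40, 69 mm high, upright near the grinder; origin at the centre of its underside.
- pliers: Bystander: orange-handled pliers, 63 x 134 x 14 mm, lying at the right; origin under the middle.

How it is judged:
By the outcome, as a careful person would: the job done as asked, in the order asked, and still so for the second after the job is handed in, with the robot touching nothing.
It also fails if it takes over 40 s, if anything falls off the work surface, if the arm or the gripper's body presses on something with over 40 N, if the wrist force passes 120 N, or if a joint passes its speed limit or range.

## Working session

There is one attempt and no reset: what is moved stays moved. The work goes in short steps, Python scripts to look and compute and a tool call to move; the robot and the scene stay as the last step left them, time stands still between calls to the robot, and variables do not carry over. Pictures are saved under pics/ and viewed, at most 10 in all, crops included, and the job is handed in when it is done.

```bash
ls; mkdir -p pics; python3 - <<'E'
from cell import arm, viewer
import cv2,numpy as np
s=arm.read_state();print({k:np.round(v,4).tolist() for k,v in s.items()})
for n in("scene","top"):
    c=viewer.capture(n);np.savez(f"{n}.npz",**c)
    cv2.imwrite(f"pics/{n}.png",cv2.resize(c["frame"][...,::-1],(800,600)))
    print(n,c["fx"],c["cx"],c["cy"],np.round(c["world_to_cam"],3).tolist(),c.keys())
E
```

```text
cell.py
pics
{'time': 0.0, 'joints': [1.2003, 0.6001, -0.0025, 1.6001, 0.0018, 0.9429, -0.0798], 'joint_vel': [0.0, -0.0013, -0.0003, -0.0002, -0.0021, -0.0011, -0.0005], 'joint_torque': [-0.0003, -76.5089, 1.4966, -25.2364, -0.0525, 0.0171, 0.0002], 'tool_pos': [0.2098, -0.6935, 0.2178], 'orientation': [0.9892, 0.1464, -0.0002, -0.0007], 'contact_force': [-0.0179, -0.0992, 0.538], 'wrist_torque': [-0.0036, -0.0597, 0.0119], 'grasp_force': 0.0, 'width': 0.093}
scene 409.21689979043487 253.7930781262965 191.15640775944578 [[-0.558, -0.83, 0.019, 0.293], [0.564, -0.362, 0.742, -0.392], [-0.609, 0.425, 0.67, -1.025], [0.0, 0.0, 0.0, 1.0]] dict_keys(['frame', 'z_map', 'fx', 'fy', 'cx', 'cy', 'world_to_cam'])
top 489.73807494414103 260.1257430383798 195.71286922833576 [[-0.001, -1.0, 0.0, -0.05], [0.98, -0.001, 0.201, -0.575], [-0.201, 0.0, 0.98, -1.38], [0.0, 0.0, 0.0, 1.0]] dict_keys(['frame', 'z_map', 'fx', 'fy', 'cx', 'cy', 'world_to_cam'])
```

View pics/top.png

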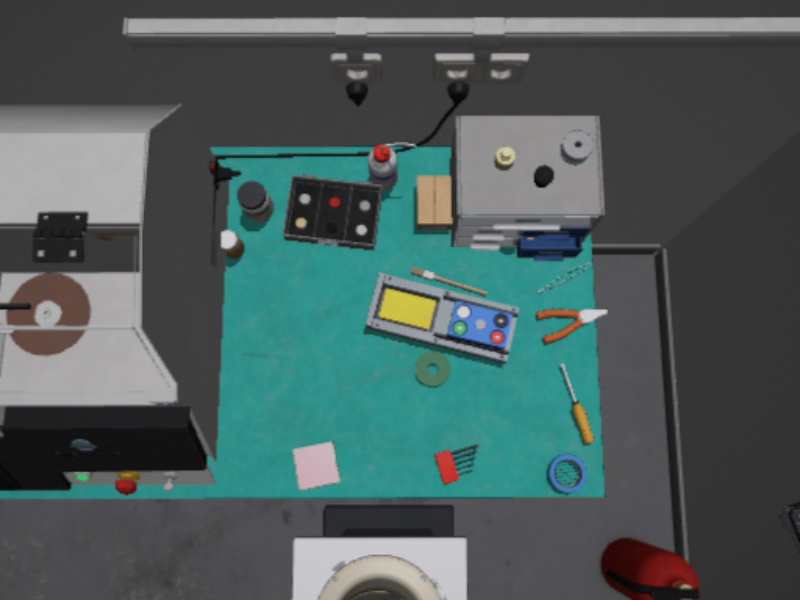

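View pics/scene.png

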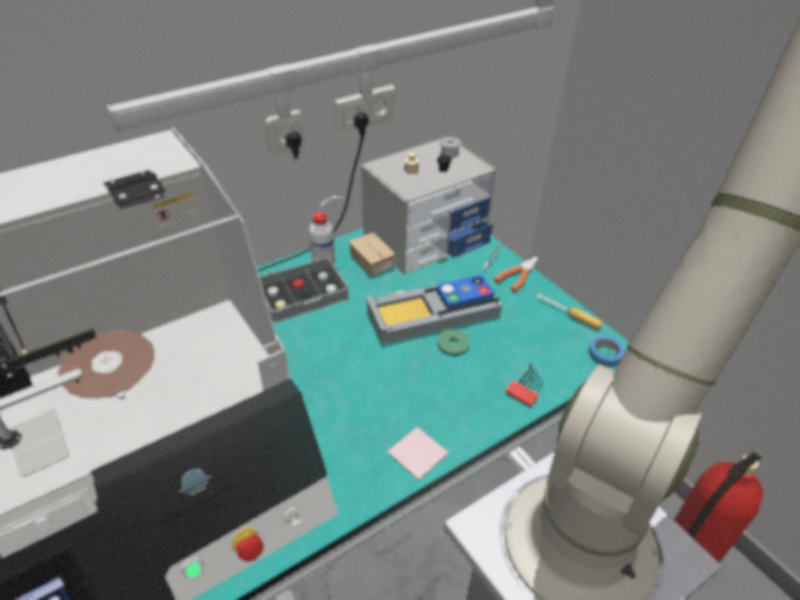

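The top view shows the dock around (443,317), with the carrier at its right end (480,325). The recess with the yellow plate is at (408,308), the brush just above it, and the wheel below at (432,369). The push goes to the image left (+y). I'll enlarge this area.

```bash
python3 - <<'E'
import cv2,numpy as np
f=np.load("top.npz")["frame"][165:240,230:340,::-1]
cv2.imwrite("pics/crop.png",cv2.resize(f,(770,525),interpolation=cv2.INTER_CUBIC))
E
```

```text
(no output)
```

View pics/crop.png

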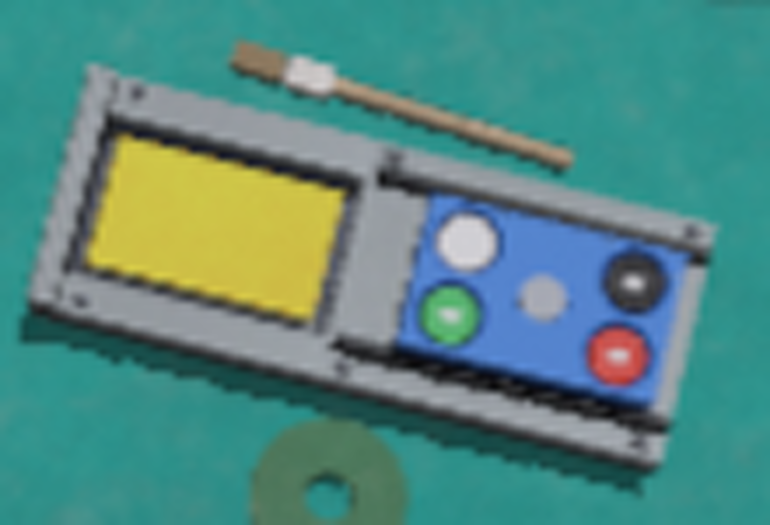

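The crop shows the stop corners at (92,66) and (32,305), the run-in end corners at (716,226) and (652,462), the carrier disc at (543,298), and the carrier corners at (430,192), (692,250), (655,405) and (398,347).

```bash
cat > h.py <<'E'
import numpy as np
def ray(c,u,v,z):
    W=np.linalg.inv(c["world_to_cam"]); d=W[:3,:3]@np.array([(u-c["cx"])/c["fx"],-(v-c["cy"])/c["fy"],-1]); o=W[:3,3]
    return o+d*(z-o[2])/d[2]
def proj(c,P):
    p=c["world_to_cam"]@np.r_[P,1]; return c["cx"]+c["fx"]*p[0]/-p[2], c["cy"]-c["fy"]*p[1]/-p[2]
E
python3 - <<'E'
import numpy as np
from h import *
c=dict(np.load("top.npz"))
f=lambda p,z:ray(c,(p[0]+.5)/7-.5+230,(p[1]+.5)/7-.5+165,z)[:2]
S=[f((92,66),.044),f((32,305),.044)];E=[f((716,226),.034),f((652,462),.034)]
rec=[f(p,.034) for p in((112,122),(360,183),(320,330),(68,268))]
car=[f(p,.056) for p in((430,192),(692,250),(655,405),(398,347))]
s=np.mean(S,0);e=np.mean(E,0);print("stop",s,"end",e,"len",np.linalg.norm(s-e),"w",np.linalg.norm(S[0]-S[1]),np.linalg.norm(E[0]-E[1]))
d=s-e;yaw=np.arctan2(d[1],d[0]);print("yaw",yaw,"centre",(s+e)/2)
for a,b in((S[0],E[0]),(S[1],E[1])): print("edge yaw",np.arctan2(*(a-b)[::-1]))
print("carrier",np.mean(car,0),"disc",f((543,298),.056),"yaw",[np.arctan2(*(a-b)[::-1]) for a,b in((car[0],car[1]),(car[3],car[2]))])
print("recess",np.mean(rec,0), "wheel",f((328,493),.009))
u=d/np.linalg.norm(d);n=np.array([-u[1],u[0]])
for nme,p in(("car",np.mean(car,0)),("disc",f((543,298),.056)),("rec",np.mean(rec,0)),("wheel",f((328,493),.009)),("brushL",f((235,55),.008)),("brushR",f((572,158),.008))):
    q=p-(s+e)/2;print(nme,q@u,q@n)
for p in car: print(np.round([(p-(s+e)/2)@u,(p-(s+e)/2)@n],4))
E
```

```text
stop [0.59217052 0.01373965] end [ 0.52539575 -0.2498059 ] len 0.2718733653996606 w 0.10665325614715547 0.10559560342059593
yaw 1.322647598545436 centre [ 0.55878314 -0.11803313]
edge yaw 1.320591880801204
edge yaw 1.3247476358184345
carrier [ 0.54087379 -0.18848437] disc [ 0.54091331 -0.18823174] yaw [np.float64(1.3466555293052838), np.float64(1.3445644906844658)]
recess [ 0.57649292 -0.05105982] wheel [ 0.46487778 -0.09928054]
car -0.07269194665649346 5.7241502172155194e-05
disc -0.07243734762600294 8.098525389433165e-05
rec 0.06927153343865787 -0.0007180097456888743
wheel -0.00488590451900117 0.09563474543652271
brushL 0.08064305072491335 -0.08194820436475629
brushR -0.07310301197191094 -0.07300160345477603
[-0.0161 -0.0324]
[-0.1284 -0.0351]
[-0.1278  0.0327]
[-0.0185  0.0351]
```

```bash
cat >> h.py <<'E'
YAW=1.3226; C=np.array([.5588,-.1180])
U=np.array([np.cos(YAW),np.sin(YAW)]); N=np.array([-U[1],U[0]])
def rel(*targets):
    from cell import arm, viewer
    from scipy.spatial.transform import Rotation as R
    s=arm.read_state(); r=R.from_quat(s["orientation"]); p=np.array(s["tool_pos"]); x=r.as_matrix()[:,0]
    turn=-(YAW-np.arctan2(x[1],x[0]))
    q=p[:2]-C; print("t",s["time"],"dock xyz",np.round([q@U,q@N,p[2]],4),"F",np.round(s["contact_force"],1),"turn",round(turn,4),"w",s["width"])
    for t in targets: print(t,np.round(r.inv().apply(np.r_[C+t[0]*U+t[1]*N,t[2]]-p),4))
E
python3 -c "
from h import *
rel((-.165,0,.12),(-.165,0,.042))"
```

>>> tcp_steps([
  [[0.04,-0.03,0.01],-0.1],
  [[0.08,-0.06,0.02],-0.2],
  [[0.12,-0.09,0.03],-0.3],
  [[0.16,-0.12,0.04],-0.4],
  [[0.2,-0.15,0.05],-0.5],
  [[0.24,-0.18,0.06],-0.6],
  [[0.28,-0.21,0.07],-0.7],
  [[0.32,-0.24,0.08],-0.8],
  [[0.36,-0.27,0.09],-0.9],
  [[0.4,-0.3,0.098],-1.0],
], aperture=0)

```text
time: 1.1
tool_pos: [0.501, -0.2968, 0.1215]
orientation: [0.797, 0.604, -0.0, -0.0]
contact_force: [1.6, -0.6, -1.0]
width: 0.0171
grasp_force: 0.0
```

```bash
python3 -c "
from h import *
rel((-.165,0,.12),(-.165,0,.042))"
```

```text
t 1.1 dock xyz [-0.1876  0.0121  0.1215] F [ 1.6 -0.6 -1. ] turn -0.025 w 0.01713378574283406
(-0.165, 0, 0.12) [0.0229 0.0115 0.0015]
(-0.165, 0, 0.042) [0.0229 0.0116 0.0795]
```

>>> tcp_steps([
  [[0.012,0.006,0.002],-0.027],
  [[0.023,0.0115,0.002],-0.027],
  [[0.023,0.0115,0.02],-0.027],
  [[0.023,0.0115,0.04],-0.027],
  [[0.023,0.0115,0.06],-0.027],
  [[0.023,0.0115,0.078],-0.027],
  [[0.023,0.0115,0.078],-0.027],
  [[0.023,0.0115,0.078],-0.027],
])

```text
time: 1.9
tool_pos: [0.5171, -0.2806, 0.0444]
orientation: [0.79, 0.613, -0.0, -0.0]
contact_force: [0.1, -0.5, 0.4]
width: 0.0003
grasp_force: 0.0
```

```bash
python3 - <<'E'
from h import *
from cell import arm, viewer
import cv2
rel((-.145,0,.042))
c=viewer.capture("top")
cv2.imwrite("pics/t2.png",cv2.resize(c["frame"][160:245,230:350,::-1],(720,510),interpolation=cv2.INTER_CUBIC))
E
```

```text
t 1.9 dock xyz [-0.1679  0.0004  0.0444] F [ 0.1 -0.5  0.4] turn -0.0041 w 0.00034367562043100474
(-0.145, 0, 0.042) [0.0229 0.0003 0.0024]
```

View pics/t2.png

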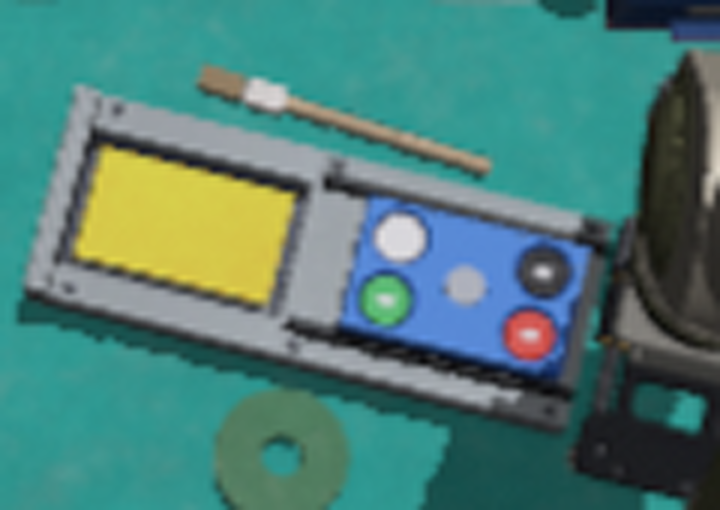

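The gripper is closed behind the carrier, on the centre line; the bystanders haven't moved. I'll start the push.

>>> tcp_steps([
  [[0.01,0,0.002],-0.004],
  [[0.02,0,0.002],-0.004],
  [[0.03,0,0.002],-0.004],
  [[0.04,0,0.002],-0.004],
  [[0.05,0,0.002],-0.004],
  [[0.06,0,0.002],-0.004],
  [[0.07,0,0.002],-0.004],
  [[0.08,0,0.002],-0.004],
  [[0.09,0,0.002],-0.004],
  [[0.1,0,0.002],-0.004],
])

```text
time: 2.95
tool_pos: [0.5425, -0.1818, 0.0421]
orientation: [0.788, 0.615, -0.0, -0.0]
contact_force: [-1.2, -3.6, 2.6]
width: 0.0004
grasp_force: 2.0
```

```bash
python3 -c "
from h import *
rel((-.01,0,.042),(.007,0,.042))"
```

```text
t 2.95 dock xyz [-0.0659  0.0001  0.0421] F [-1.2 -3.6  2.6] turn 0.0023 w 0.0004193236052317883
(-0.01, 0, 0.042) [0.0559 0.0002 0.0001]
(0.007, 0, 0.042) [0.0729 0.0002 0.0001]
```

>>> tcp_steps([
  [[0.008,0,0],0],
  [[0.016,0,0],0],
  [[0.024,0,0],0],
  [[0.032,0,0],0],
  [[0.04,0,0],0],
  [[0.046,0,0],0],
  [[0.052,0,0],0],
  [[0.058,0,0],0],
  [[0.058,0,0],0],
])

```text
time: 3.85
tool_pos: [0.5569, -0.125, 0.0421]
orientation: [0.788, 0.616, 0.0, -0.0]
contact_force: [-0.7, 0.3, -0.6]
width: 0.0007
grasp_force: 0.0
```

```bash
python3 - <<'E'
from h import *
from cell import arm, viewer
import cv2
rel((.007,0,.042))
c=viewer.capture("top")
cv2.imwrite("pics/t3.png",cv2.resize(c["frame"][160:245,230:350,::-1],(720,510),interpolation=cv2.INTER_CUBIC))
E
```

```text
t 3.85 dock xyz [-0.0072  0.0002  0.0421] F [-0.7  0.3 -0.6] turn 0.0037 w 0.0007461655363161982
(0.007, 0, 0.042) [0.0142 0.0002 0.0001]
```

View pics/t3.png

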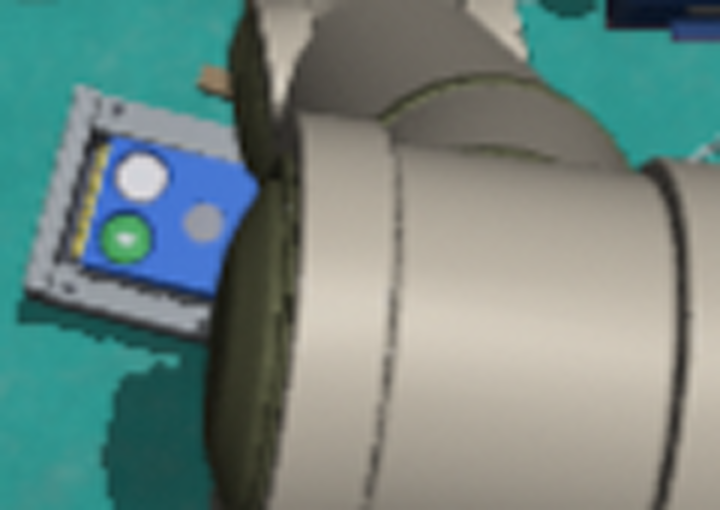

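The carrier is mostly over the recess. The yellow strip still visible at (88,200) puts it about 1 cm short of the stop, so I'll go on in small steps and watch the force.

>>> tcp_steps([
  [[0.003,0,0],0],
  [[0.006,0,0],0],
  [[0.008,0,0],0],
  [[0.01,0,0],0],
  [[0.012,0,0],0],
])

```text
time: 4.4
tool_pos: [0.5595, -0.1147, 0.0422]
orientation: [0.789, 0.615, -0.0, -0.0]
contact_force: [-0.1, -1.8, -0.7]
width: 0.0005
grasp_force: 0.5
```

>>> tcp_steps([
  [[0.001,0,0],0],
  [[0.002,0,0],0],
])

```text
time: 4.6
tool_pos: [0.5599, -0.113, 0.0422]
orientation: [0.789, 0.615, -0.0, 0.0]
contact_force: [-1.1, -1.9, 0.4]
width: 0.0006
grasp_force: 0.9
```

```bash
python3 -c "
from h import *
rel()"
```

```text
t 4.6 dock xyz [0.0052 0.0001 0.0422] F [-1.1 -1.9  0.4] turn 0.002 w 0.0006394552880993024
```

>>> tcp_steps([
  [[0.001,0,0],0],
  [[0.002,0,0],0],
  [[0.002,0,0],0],
])

```text
time: 4.9
tool_pos: [0.56, -0.1118, 0.0422]
orientation: [0.789, 0.615, -0.001, 0.0]
contact_force: [-1.2, -4.8, 0.1]
width: 0.0005
grasp_force: 2.4
```

>>> tcp_steps([
  [[0.001,0,0],0],
  [[0.002,0,0],0],
  [[0.002,0,0],0],
], only="pos|force")

```text
tool_pos: [0.5598, -0.1116, 0.0422]
contact_force: [-2.7, -9.7, 1.6]
grasp_force: 5.0
```

```bash
python3 - <<'E'
from h import *
from cell import arm, viewer
import cv2
rel()
c=viewer.capture("top");np.savez("t4.npz",**c)
cv2.imwrite("pics/t4.png",cv2.resize(c["frame"][170:215,230:290,::-1],(720,540),interpolation=cv2.INTER_CUBIC))
E
```

```text
t 5.2 dock xyz [0.0064 0.0006 0.0422] F [-2.7 -9.7  1.6] turn -0.0002 w 0.0005266026176004423
```

View pics/t4.png

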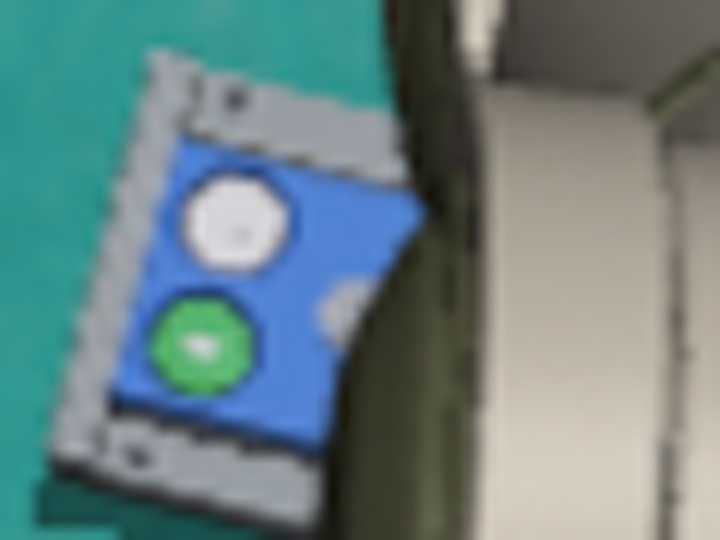

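The carrier is against the stop, with the force up to about 10 N. Next I back off, rise to see clear of the arm, and move over the carrier's centre.

>>> tcp_steps([
  [[-0.01,0,0],0],
  [[-0.02,0,0],0],
  [[-0.02,0,-0.03],0],
  [[-0.02,0,-0.06],0],
  [[-0.02,0,-0.1],0],
  [[-0.06,0,-0.14],0],
  [[-0.1,0,-0.16],0],
  [[-0.14,0,-0.16],0],
  [[-0.18,0,-0.16],0],
  [[-0.18,0,-0.16],0],
])

```text
time: 6.25
tool_pos: [0.5146, -0.2901, 0.2023]
orientation: [0.791, 0.612, -0.001, 0.001]
contact_force: [0.6, 0.1, 0.0]
width: 0.0004
grasp_force: 0.0
```

```bash
python3 - <<'E'
from h import *
from cell import arm, viewer
import cv2
rel((.07,0,.065))
c=viewer.capture("top");np.savez("t5.npz",**c)
cv2.imwrite("pics/t5.png",cv2.resize(c["frame"][170:230,230:310,::-1],(800,600),interpolation=cv2.INTER_CUBIC))
E
```

```text
t 6.25 dock xyz [-0.1777  0.0005  0.2023] F [0.6 0.1 0. ] turn -0.0058 w 0.00037161766872715425
(0.07, 0, 0.065) [ 0.248  -0.001   0.1366]
```

View pics/t5.png

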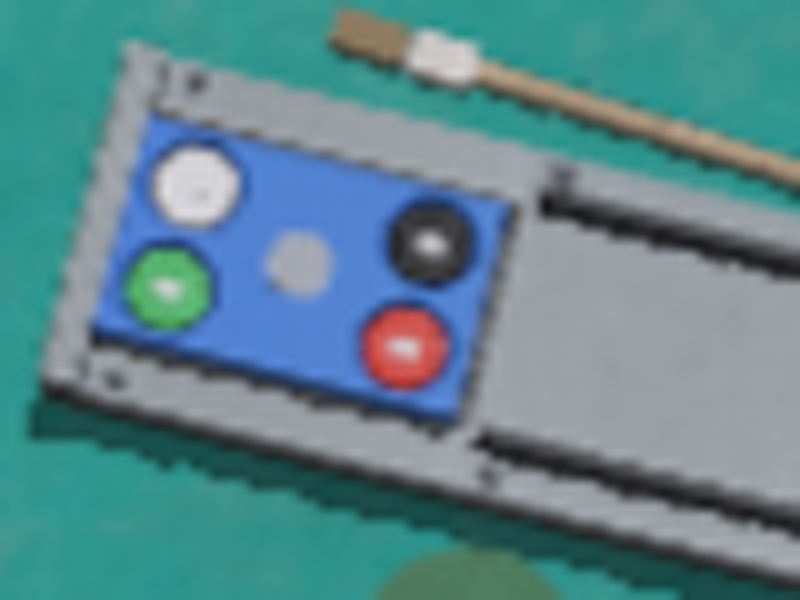

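The carrier sits square over the recess against the stop, with the disc at (300,265) and a narrow gap at the rear by (490,310).

```bash
python3 - <<'E'
from h import *
c=dict(np.load("t5.npz"))
for p in((300,265),(305,269)):
    w=ray(c,(p[0]+.5)/10-.5+230,(p[1]+.5)/10-.5+170,.05)[:2]-C;print(w@U,w@N)
W=np.linalg.inv(c["world_to_cam"])
for x in(-.04,-.02,0,.02,.045):   # deck & carrier heights
  pass
for nm,(x,y) in dict(front=(.10,0),mid=(.07,.02),rear=(.035,0),deck=(-.05,0)).items():
    u,v=map(int,map(round,proj(c,np.r_[C+x*U+y*N,.05]))); z=float(np.median(c["z_map"][v-1:v+2,u-1:u+2]))
    print(nm,(W@[(u-c["cx"])/c["fx"]*z,-(v-c["cy"])/c["fy"]*z,-z,1])[2])
E
```

```text
0.07102666616983007 0.0008624543536898193
0.0692998990991443 0.0016699001460478476
front 0.04799002907689043
mid 0.05009447250884569
rear 0.04582489638531961
deck 0.0359387541399534
```

Go above (0.070, 0.001), then lower.

>>> tcp_steps([
  [[0.03,0,0],0],
  [[0.07,0,0],0],
  [[0.11,0,0.01],0],
  [[0.15,0,0.03],0],
  [[0.19,0,0.05],0],
  [[0.22,-0.001,0.07],-0.003],
  [[0.238,-0.002,0.09],-0.006],
  [[0.248,-0.002,0.11],-0.006],
  [[0.248,-0.002,0.125],-0.006],
  [[0.248,-0.002,0.125],-0.006],
])

```text
time: 7.3
tool_pos: [0.5743, -0.0404, 0.0753]
orientation: [0.786, 0.619, -0.001, -0.001]
contact_force: [-0.4, -0.1, 0.3]
width: 0.0008
grasp_force: 0.0
```

```bash
python3 -c "
from h import *
rel((.07,.001,.05),(.07,.001,.034))"
```

```text
t 7.3 dock xyz [0.0791 0.004  0.0753] F [-0.4 -0.1  0.3] turn 0.0112 w 0.0008015458390363858
(0.07, 0.001, 0.05) [-0.0091  0.003   0.0253]
(0.07, 0.001, 0.034) [-0.0091  0.0031  0.0413]
```

>>> tcp_steps([
  [[-0.004,0.0015,0],0],
  [[-0.008,0.003,0],0.005],
  [[-0.008,0.003,0],0.008],
  [[-0.008,0.003,0],0.008],
])

```text
time: 7.7
tool_pos: [0.5769, -0.0516, 0.0779]
orientation: [0.79, 0.614, 0.0, 0.0]
contact_force: [0.3, -0.1, 0.3]
width: 0.0006
grasp_force: 0.0
```

```bash
python3 -c "
from h import *
rel((.07,.001,.05),(.07,.001,.034))"
```

```text
t 7.7 dock xyz [ 0.0688 -0.0012  0.0779] F [ 0.3 -0.1  0.3] turn -0.0012 w 0.0006301710013306644
(0.07, 0.001, 0.05) [ 0.0012 -0.0022  0.0279]
(0.07, 0.001, 0.034) [ 0.0012 -0.0023  0.0439]
```

Now press down: quickly to just above the top, then slowly.

>>> tcp_steps([
  [[0.001,-0.002,0.01],0],
  [[0.001,-0.002,0.018],0],
  [[0.001,-0.002,0.022],0],
  [[0.001,-0.002,0.025],0],
  [[0.001,-0.002,0.028],0],
  [[0.001,-0.002,0.03],0],
  [[0.001,-0.002,0.032],0],
  [[0.001,-0.002,0.034],0],
  [[0.001,-0.002,0.036],0],
])

```text
time: 8.6
tool_pos: [0.5748, -0.0495, 0.0417]
orientation: [0.789, 0.614, -0.0, 0.0]
contact_force: [-2.9, 0.5, 10.8]
width: 0.0004
grasp_force: 5.0
```

```bash
python3 -c "
from h import *
rel((.07,.001,.034))"
```

```text
t 8.6 dock xyz [0.0703 0.0013 0.0417] F [-2.9  0.5 10.8] turn 0.0002 w 0.00040055649736915676
(0.07, 0.001, 0.034) [-0.0003  0.0003  0.0077]
```

Moving at about 11 N, as expected. I'll go on to the bottom.

>>> tcp_steps([
  [[0,0,0.002],0],
  [[0,0,0.004],0],
  [[0,0,0.006],0],
  [[0,0,0.007],0],
  [[0,0,0.008],0],
  [[0,0,0.008],0],
])

```text
time: 9.2
tool_pos: [0.5748, -0.0494, 0.0343]
orientation: [0.789, 0.614, 0.0, 0.0]
contact_force: [-3.6, 0.6, 16.8]
width: 0.0006
grasp_force: 8.1
```

```bash
python3 -c "
from h import *
rel()"
```

```text
t 9.2 dock xyz [0.0704 0.0013 0.0343] F [-3.6  0.6 16.8] turn 0.0003 w 0.000628231787980864
```

>>> tcp_steps([
  [[0,0,0.001],0],
  [[0,0,0.002],0],
  [[0,0,0.002],0],
])

```text
time: 9.5
tool_pos: [0.5748, -0.0495, 0.0341]
orientation: [0.789, 0.614, 0.0, 0.001]
contact_force: [-10.3, 1.1, 40.6]
width: 0.0005
grasp_force: 19.9
```

It has bottomed out: z stays at 34.1 mm while the force jumps to 40 N. I'll lift off and check.

>>> tcp_steps([
  [[0,0,-0.004],0],
  [[0,0,-0.02],0],
  [[0,0,-0.05],0],
  [[0,0,-0.09],0],
  [[-0.03,0,-0.13],0],
  [[-0.07,0,-0.16],0],
  [[-0.11,0,-0.16],0],
  [[-0.15,0,-0.16],0],
  [[-0.19,0,-0.16],0],
  [[-0.23,0,-0.16],0],
])

```text
time: 10.5
tool_pos: [0.5179, -0.2741, 0.1913]
orientation: [0.789, 0.614, 0.0, 0.0]
contact_force: [1.3, -0.2, 0.2]
width: 0.0005
grasp_force: 0.0
```

>>> tcp_steps([
  [[-0.01,0,0],0],
  [[-0.01,0,0],0],
  [[-0.01,0,0],0],
])

```text
time: 10.8
tool_pos: [0.5164, -0.2809, 0.1911]
orientation: [0.789, 0.615, 0.0, -0.0]
contact_force: [0.5, -0.4, -0.2]
width: 0.0006
grasp_force: 0.0
```

```bash
python3 - <<'E'
from h import *
from cell import arm, viewer
import cv2
c=viewer.capture("top")
cv2.imwrite("pics/t6.png",cv2.resize(c["frame"][160:235,220:320,::-1],(800,600),interpolation=cv2.INTER_CUBIC))
W=np.linalg.inv(c["world_to_cam"])
def h(x,y):
    u,v=map(int,map(round,proj(c,np.r_[C+x*U+y*N,.034]))); z=float(np.mean(c["z_map"][v-1:v+2,u-1:u+2]))
    return (W@[(u-c["cx"])/c["fx"]*z,-(v-c["cy"])/c["fy"]*z,-z,1])[2]
for nm,xs,ys in(("front",(.115,.12),np.linspace(-.025,.025,9)),("mid",(.085,.09,.05,.055),np.linspace(-.025,.025,9)),("rear",(.02,.025),np.linspace(-.025,.025,9)),("left",np.linspace(.03,.11,9),(.027,)),("right",np.linspace(.03,.11,9),(-.027,)),("deck",(-.04,-.02,0),np.linspace(-.025,.025,9))):
    print(nm,np.mean([h(x,y) for x in xs for y in ys]))
E
```

```text
front 0.03327246349157135
mid 0.03933342557839399
rear 0.03299328944676627
left 0.034139437300792635
right 0.05173276400471839
deck 0.0346903198753489
```

View pics/t6.png

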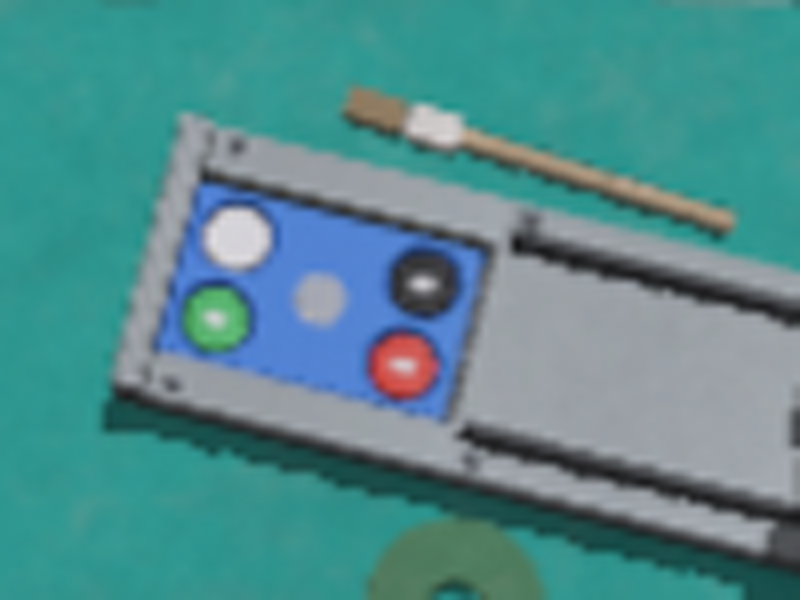

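The image shows the carrier flush in the recess, with no blue side wall visible along its lower edge, (160,350) to (450,420). The brush and the wheel haven't moved. The "mid" and "right" heights look spoiled by depth dropouts, so I'll check them once more with medians before handing in.

```bash
python3 - <<'E'
from h import *
from cell import arm, viewer
c=viewer.capture("top");W=np.linalg.inv(c["world_to_cam"])
def h(x,y):
    u,v=map(int,map(round,proj(c,np.r_[C+x*U+y*N,.034]))); z=c["z_map"][v-1:v+2,u-1:u+2]; z=float(np.median(z[z>0]))
    return (W@[(u-c["cx"])/c["fx"]*z,-(v-c["cy"])/c["fy"]*z,-z,1])[2]
L=np.linspace(.025,.112,12)
for y in(-.029,-.026,-.01,0,.01,.026,.029): print(y,np.median([h(x,y) for x in L]))
for x in(.02,.045,.095,.12,-.02): print("x",x,np.median([h(x,y) for y in np.linspace(-.026,.026,9)]))
E
```

```text
-0.029 0.03458110044553675
-0.026 0.03432442488957865
-0.01 0.03295299706749577
0 0.03452091800249002
0.01 0.03283812734770453
0.026 0.03417724962124702
0.029 0.03394454556616766
x 0.02 0.0341692358833221
x 0.045 0.03360529722575967
x 0.095 0.033870767298380455
x 0.12 0.034030997233652105
x -0.02 0.035056083083838674
```

Level and flush all over.

```bash
python3 -c "
from cell import arm, viewer
print(arm.job_done())"
```

```text
the job is handed in; nothing more can be done
None
```

The carrier was pushed to the stop and pressed fully home, its top level with the deck to about 1 mm by camera depth; the robot is clear, the brush and wheel did not move, and the job was handed in at about 11 s (no verdict was returned).

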